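# Turn the dye rack to the magenta jar

## Task

Turn the revolving dye rack by pushing with a fingertip on its spokes until the jar with the magenta lid stands squarely at the blue arrow, and leave it at rest there. Turn it smoothly, do not spin it; leave the tray and all the jars untouched, standing in their wells, and do not disturb the other things on the bench.

Things in the scene. Friction and masses are not known exactly. Their poses are not given: they have to be found in the camera images.
- stand: fixed round steel foot of the revolving rack, 176 mm across, 12 mm high, with a tongue reaching 130 mm from the axis on its own -x side that carries a small blue upright 49 mm high with a blue arrow pointing inward at the axis; origin on the rack's axis at bench height. Where it stands and its yaw vary.
- arrow_place (a point): the place at the arrow: point 62 mm from the axis on the line from the axis to the arrow, at tray height (26 mm); a jar standing exactly in front of the arrow has its origin here
- arrow_tip (a point): inner tip of the blue arrow, 103 mm from the axis, 38 mm above the bench
- rack (a joint): turning angle of the whole rack (column, spokes, tray, jars) about its upright axis, rad, 0 at the start, positive anticlockwise seen from above; turns either way several times round (12 rad) without a stop. It needs about 0.1 N m to turn, and stops by itself almost at once when the push ends
- hub (a point): centre of the spoke hub on the rack's axis, 160 mm above the bench (hub 34 mm across, top of its little ball at 178 mm); the column below it is 20 mm thick
- tray: white round tray of the rack, 196 mm across, top 26 mm above the bench, with three grey rings 12 mm high (61 mm inside) as wells for the jars, 120 degrees apart; it turns with the spokes. Origin on the axis at bench height
- spoke_1 (a point): centre of the black ball (18 mm) at the end of one of the three level steel spokes, 98 mm from the axis and 160 mm above the bench; the spoke is a straight round bar 12 mm thick from hub to ball. Spokes are 120 degrees apart, each midway between two jars, and pass 58 mm above the jar lids
- spoke_2 (a point): centre of the black ball (18 mm) at the end of one of the three level steel spokes, 98 mm from the axis and 160 mm above the bench; the spoke is a straight round bar 12 mm thick from hub to ball. Spokes are 120 degrees apart, each midway between two jars, and pass 58 mm above the jar lids
- spoke_3 (a point): centre of the black ball (18 mm) at the end of one of the three level steel spokes, 98 mm from the axis and 160 mm above the bench; the spoke is a straight round bar 12 mm thick from hub to ball. Spokes are 120 degrees apart, each midway between two jars, and pass 58 mm above the jar lids
- magenta_jar: loose screw-capped powder jar, white with a magenta lid, 57 mm across, 66 mm high, about 0.14 kg; origin at the centre of its underside, z up. It stands in one of the three wells of the tray (which one varies), its centre 62 mm from the rack's axis
- green_jar: loose screw-capped powder jar, white with a green lid, 57 mm across, 66 mm high, about 0.14 kg; origin at the centre of its underside, z up. It stands in one of the three wells of the tray (which one varies), its centre 62 mm from the rack's axis
- yellow_jar: loose screw-capped powder jar, white with a yellow lid, 57 mm across, 66 mm high, about 0.14 kg; origin at the centre of its underside, z up. It stands in one of the three wells of the tray (which one varies), its centre 62 mm from the rack's axis
- black_jar: loose black jar, 69 mm across, 90 mm high, left of the rack; bystander; origin under its centre
- beaker: loose green-grey plastic beaker, 78 mm across at the rim, 109 mm high, left of the rack; bystander; origin under its centre. To its left stand squeeze bottles up to 241 mm high
- tape: loose roll of masking tape lying flat, 100 mm across, 25 mm high, left of the rack; bystander; origin under its centre. Behind it stands a tall black drawer cabinet filling x 0.54 to 0.90 m, y 0.04 to 0.38 m, up to 0.94 m high (one drawer and the handles stick out to x = 0.54): pass in front of it
- brush: loose purple nail brush, 86 x 30 mm, 55 mm high, behind the rack; bystander; origin under its centre. Beyond x = 0.75 m a scale, a pump and bottles up to 232 mm high stand along the back
Things that resemble listed ones, but are neither listed nor needed, are in the scene too. Leave any red look-alike of the green_jar alone.

How it is judged:
At the end, for the whole second after the job is handed in: The magenta-lidded jar's centre is within 12 mm of the place at the arrow (about 11 degrees of turn), the rack is at rest (under 0.05 rad/s), and all three jars stand upright in their wells (horizontal distance between magenta_jar and arrow_place below 0.012 m and velocity of joint rack between -0.05 and 0.05 rad/s and angle between each of magenta_jar, green_jar, yellow_jar's own z axis and vertical below 0.1 rad and height (world z) of magenta_jar between 0.022 and 0.032 m and horizontal distance between magenta_jar and hub between 0.054 and 0.07 m and height (world z) of green_jar between 0.022 and 0.032 m and horizontal distance between green_jar and hub between 0.054 and 0.07 m and height (world z) of yellow_jar between 0.022 and 0.032 m and horizontal distance between yellow_jar and hub between 0.054 and 0.07 m); the robot touches nothing.
It fails at once if a jar on the rack is lifted or tipped (height (world z) of any of magenta_jar, green_jar, yellow_jar above 0.036 m or angle between any of magenta_jar, green_jar, yellow_jar's own z axis and vertical above 0.25 rad).
It fails at once if the robot touches a jar on the rack, or the tray, with more than a brush (1 N) (contact force between any of the fingers, the arm and magenta_jar above 1 N or contact force between any of the fingers, the arm and green_jar above 1 N or contact force between any of the fingers, the arm and yellow_jar above 1 N or contact force between any of the fingers, the arm and tray above 1 N).
It fails at once if the rack is spun (over 3 rad/s) (velocity of joint rack above 3 rad/s or velocity of joint rack below -3 rad/s).
It fails at once if a thing standing round the rack is pushed away (over 20 mm) or lifted (distance of any of black_jar, beaker, tape, brush from where it was at the start of the episode above 0.02 m).
It also fails if it takes over 58 s, if anything falls off the work surface, if the arm or the gripper's body presses on something with over 40 N, if the wrist force passes 120 N, or if a joint passes its speed limit or range.

## Robot

A 7-joint arm with a two-finger parallel gripper is mounted at the origin on a cart in front of the work surface, level with it; the furniture and walls round the work are solid. World frame = base frame: x ahead of the robot, y to its left, z up, the work surface at z = 0. Lengths are in m, angles in rad, forces in N, time in s.
With the tool pointing down it reaches from about 0.4 to 0.875 m from the base axis. Payload 19.3 kg.
Tool frame: the origin (TCP) lies midway between the tips of the shut fingers; the grasp point (between the pads) lies 19 mm behind it; z points along the fingers, y is the line along which they close (so a half turn about z gives the same grasp; the last joint's range is limited). The gripper opens to 85 mm and grips with 20 to 120 N. Pads are 22 mm wide; open, the fingers measure 114 mm over their backs; the gripper's body (76 mm by 85 mm) begins 54 mm behind the grasp point. The pads swing forward as they close: fully open they stand 13 mm farther back than shut.
Start: joints at [-1.373, 0.521, -0.036, 1.599, 0.021, 1.021, -0.113], TCP at [0.165, 0.603, 0.231] pointing down, gripper open.
Joint ranges: [-2.91, 2.91], [-0.3, 2.13], [-1.5, 1.42], [0.17, 2.43], [-1.26, 4.41], [0.16, 1.93], [-2.52, 2.52]. Speed limits (rad/s): [1.89, 1.89, 2.39, 2.39, 3.01, 3.01, 3.01].

## Interface

Orientations are given as [roll, pitch, yaw] about the fixed x, y, z axes, in that order (R = Rz(yaw) Ry(pitch) Rx(roll)).
In Python, from workcell import * gives the robot as it stands. The module is installed in compiled form; this text tells all that it offers.
- The arm moves only by the tool play_rows, never from a script. Its argument "deltas" is a list of rows, each a list of 7 numbers: the shift along the tool's x, y, z in units of 500 mm (1.0 is 500 mm), then the turn, a rotation vector about the tool's x, y, z in units of 120 degrees (1.0 is 120 degrees), then the closure, from 0 (fully open) to 1 (shut). A call has 1 to 10 rows; each row is the pose to reach, as a shift and turn from the pose commanded when the call began, along the tool's axes at that moment; what a row does not reach only later rows make up. A row lasts 1/10 s, in which the tool goes at most 50 mm and 8.59 degrees, less where a joint would pass 70% of its speed; a pose out of reach is approached as far as the arm can. A call with a number of a shift or a turn outside -1 to 1 is refused whole. A call with a gripper value outside its range is refused whole. The fingers move at their own pace and stop on an object; "newtons" is the grip in N (left out, the last holds). Time passes only in rows, so rows that repeat a pose let the fingers close. It gives the time, the measured TCP pose, the force, the opening and the grip force at its end, in the units of the state.
- observe(): the state, without advancing time (a new reading comes with each control period).
- grab_frame(name): name is "scene" or "top"; returns the picture (384x512x3 uint8, red, green, blue); there is no depth.
- get_calibration(name): a dict with "fovy" (degrees; the focal length in pixels is half the picture's height over the tangent of half this angle, whatever the lens; pixels are square), "cx", "cy" (the principal point, pixels), "k1" (the pictures are not rectified: a ray, as slopes to the right and down, at radius r is drawn at 1 + k1 r^2 times it, then the intrinsics apply), "xyz" and "rotation" of the camera in the world. Camera axes: x right, y down, z forward; pixel columns grow to the right and rows downward; lengths in m; the calibration is good to about 2 mm. A picture is of the moment at which its call begins. get_calibration takes no time and is no camera call.
- job_done(): hands the job in; it is judged then, once.
The state is a dict: "clock": time; "qpos": joint angles; "qd": joint speeds; "joint_efforts": joint torques, N m; "position": TCP position; "tool_rot": TCP orientation; "force": force on the tool from outside, world axes, zero at the start; "moment": the same for the moment, N m; "grip_width": finger opening in m; "finger_force": force on a finger pad.
Only numpy, scipy, OpenCV 4.12 (cv2) and the standard library are available. Lean on these libraries where they do the work, as an engineer would, in place of code of your own. Each camera call takes 0.05 s, during which the arm holds its last target. There are 200 camera calls.

## Working session

There is one attempt and no reset: what is moved stays moved. The work goes in short steps, Python scripts to look and compute and a tool call to move; the robot and the scene stay as the last step left them, time stands still between calls to the robot, and variables do not carry over. Pictures are saved under pics/ and viewed, at most 10 in all, crops included, and the job is handed in when it is done.

Besides the shell and the picture viewer there is one more tool, called after "Call:" as name(argument=value, ...) on one line, values as JSON. play_rows: Moves the arm, as the interface text tells. Its arguments: {"type":"object","properties":{"deltas":{"type":"array"},"newtons":{"type":"number"}},"required":["deltas"]}

```bash
mkdir -p pics; cat > h.py <<'E'
from workcell import *
import numpy as np, cv2
def rays(name,uv):
    c=get_calibration(name); f=192/np.tan(np.radians(c["fovy"])/2)
    K=np.array([[f,0,c["cx"]],[0,f,c["cy"]],[0,0,1.]])
    p=cv2.undistortPoints(np.array(uv,float).reshape(-1,1,2),K,np.array([c["k1"],0,0,0,0.])).reshape(-1,2)
    # k1: distorted = (1+k1 r^2) * ray
    R=np.array(c["rotation"]); d=np.c_[p,np.ones(len(p))]@R.T
    return np.array(c["xyz"]),d
def onplane(name,uv,z):
    o,d=rays(name,uv); return o+d*((z-o[2])/d[:,2])[:,None]
def snap(name,fn):
    im=grab_frame(name); cv2.imwrite(fn,im[:,:,::-1]); return im
E
python3 - <<'E'
from h import *
for n in("scene","top"):
    snap(n,f"pics/{n}0.png"); print(get_calibration(n))
print(observe())
E
```

```text
{'fovy': 42.02939878343998, 'cx': 258.08111467540004, 'cy': 195.53810084282568, 'k1': -0.2062246172152852, 'xyz': array([-0.3087612 , -0.64409767,  0.77334238]), 'rotation': array([-2.12217496,  0.00853617, -1.00770417])}
{'fovy': 52.758486968057326, 'cx': 251.9038871588022, 'cy': 193.04478063059378, 'k1': -0.12138178798777029, 'xyz': array([ 0.49177869, -0.08766261,  1.23384426]), 'rotation': array([-3.05350332,  0.00480867, -1.54697432])}
{'clock': 0.1, 'qpos': array([-1.37319425,  0.52194939, -0.03629578,  1.59994172,  0.02122819,
        1.02110138, -0.11279737]), 'qd': array([ 1.83953293e-04, -2.65521918e-03,  1.23769162e-03, -2.59495595e-03,
       -3.00902473e-04, -6.64662144e-04, -4.80059745e-05]), 'joint_efforts': array([ 2.21455470e-03, -9.28484917e+01,  1.98332392e+00, -3.70531225e+01,
        1.80692371e-02,  5.39354951e-03,  3.51053608e-06]), 'position': array([0.16536197, 0.60241878, 0.23079011]), 'tool_rot': array([-3.14058407e+00,  1.10496875e-04,  2.87376941e+00]), 'force': array([-1.57718274,  0.41545944, -0.44689939]), 'moment': array([ 0.06609206, -0.09059419, -0.01019632]), 'finger_force': 0.0, 'grip_width': 0.0852590555488139}
```

View pics/scene0.png

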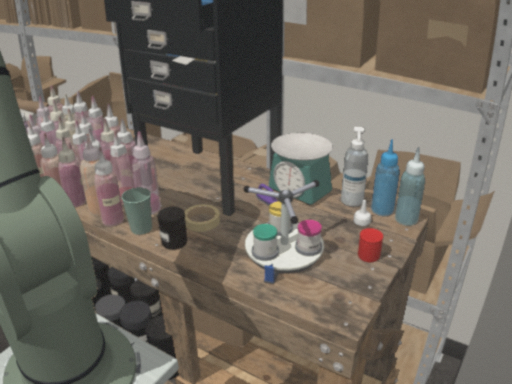

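View pics/top0.png

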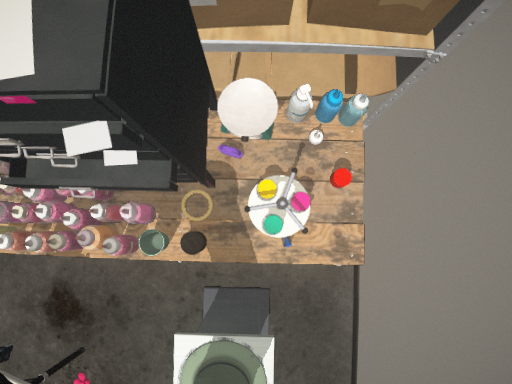

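The scene view shows the rack, with its blue upright toward the robot. In the top view the hub is near (282,203), the blue arrow at (288,241), and the magenta lid at (301,201). Green is at (273,224) and yellow at (267,187). Spoke balls are near (248,209), (294,171) and (305,232).

```bash
sed -i 's/R=np.array(c\["rotation"\])/R=Rot.from_euler("xyz",c["rotation"]).as_matrix()/; 2a from scipy.spatial.transform import Rotation as Rot' h.py
cat >> h.py <<'E'
def blob(im,lo,hi,box,amin=8):
    hsv=cv2.cvtColor(im,cv2.COLOR_RGB2HSV); m=cv2.inRange(hsv,np.array(lo),np.array(hi))
    x0,y0,x1,y1=box; mm=np.zeros_like(m); mm[y0:y1,x0:x1]=m[y0:y1,x0:x1]
    n,l,s,c=cv2.connectedComponentsWithStats(mm)
    i=1+np.argmax(s[1:,4]); return c[i],s[i,4]
def measure(im,box=(235,160,330,255)):
    r={}
    for k,lo,hi,z in(("mag",(150,120,80),(172,255,255),.092),("grn",(70,100,60),(90,255,255),.092),("yel",(20,120,80),(32,255,255),.092),("blue",(105,120,50),(125,255,255),.045)):
        try:
            c,a=blob(im,lo,hi,box); r[k]=onplane("top",[c],z)[0][:2]; print(k,c.round(1),a,r[k].round(4))
        except Exception as e: print(k,e)
    return r
E
python3 - <<'E'
from h import *
im=cv2.imread("pics/top0.png")[:,:,::-1].copy()
r=measure(im)
P=[r[k] for k in("mag","grn","yel")]
c=np.mean(P,0);print("axis",c,[np.linalg.norm(p-c) for p in P],np.linalg.norm(r["blue"]-c))
ang=lambda v:np.degrees(np.arctan2(v[1],v[0]))
for k in r: print(k,ang(r[k]-c))
q=onplane("top",[(248,209),(294,171),(305,232),(282,203)],.16)[:,:2]
print(q,[ (ang(v-c),np.linalg.norm(v-c)) for v in q])
print(onplane("top",[(152,242),(193,242),(197,206),(231,151),(341,177)],.05))
cv2.imwrite("pics/crop0.png",cv2.resize(im[150:265,220:345,::-1],None,fx=5,fy=5,interpolation=cv2.INTER_CUBIC))
E
```

```text
mag [300.6 200.9] 279 [ 0.5726 -0.2243]
grn [272.8 224. ] 278 [ 0.5025 -0.1435]
yel [266.7 188.4] 288 [ 0.6073 -0.1232]
blue [287.4 242.7] 24 [ 0.4468 -0.1915]
axis [ 0.56078308 -0.16366461] [np.float64(0.061825523100803546), np.float64(0.06170386526225778), np.float64(0.06165547003759019)] 0.11730386311560598
mag -78.97151288646597
grn 160.91142925050792
yel 41.06792472737174
blue -166.29660003628732
[[ 0.54177574 -0.07046841]
 [ 0.65123136 -0.19670439]
 [ 0.48169007 -0.22975236]
 [ 0.56065558 -0.1645353 ]] [(np.float64(101.527363183847), np.float64(0.09511471901026192)), (np.float64(-20.06670207256993), np.float64(0.09629391805556448)), (np.float64(-140.1188787602692), np.float64(0.10306936963365343)), (np.float64(-98.33069476734455), np.float64(0.0008799768390539775))]
[[ 0.43811452  0.22363511  0.05      ]
 [ 0.44197741  0.09671447  0.05      ]
 [ 0.55229706  0.08812755  0.05      ]
 [ 0.72571584 -0.01144598  0.05      ]
 [ 0.65252491 -0.35429821  0.05      ]]
```

View pics/crop0.png

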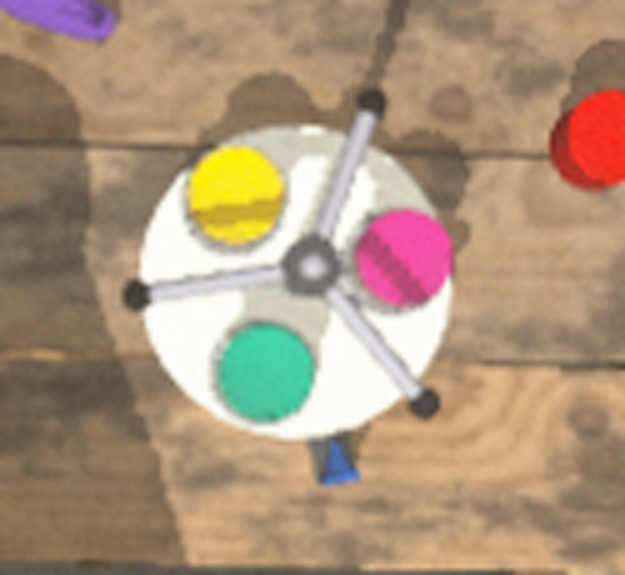

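Call:
play_rows(deltas=[[0, 0, -0.1, 0, 0, 0, 1], [0, 0, -0.2, 0, 0, 0, 1], [-0.08, -0.07, -0.24, 0, 0, -0.03, 1], [-0.16, -0.13, -0.24, 0, 0, -0.06, 1], [-0.24, -0.2, -0.24, 0, 0, -0.09, 1], [-0.32, -0.26, -0.24, 0, 0, -0.12, 1], [-0.4, -0.33, -0.24, 0, 0, -0.15, 1], [-0.48, -0.39, -0.24, 0, 0, -0.18, 1], [-0.575, -0.469, -0.24, 0, 0, -0.219, 1], [-0.575, -0.469, -0.24, 0, 0, -0.219, 1]], newtons=30)

```text
clock: 1.1
position: [0.3827, 0.2967, 0.3514]
tool_rot: [-3.141, 0.0, -2.952]
force: [-0.2, 0.2, -0.4]
grip_width: 0.0002
finger_force: 0.0
```

Call:
play_rows(deltas=[[-0.01, -0.09, 0, 0, 0, 0, 1], [-0.02, -0.18, 0, 0, 0, 0, 1], [-0.03, -0.27, 0, 0, 0, 0, 1], [-0.04, -0.36, 0, 0, 0, 0, 1], [-0.055, -0.45, 0, 0, 0, 0, 1], [-0.066, -0.54, 0, 0, 0, 0, 1], [-0.077, -0.63, 0, 0, 0, 0, 1], [-0.088, -0.72, 0, 0, 0, 0, 1], [-0.1, -0.81, 0, 0, 0, 0, 1], [-0.101, -0.832, 0, 0, 0, 0, 1]])

```text
clock: 2.1
position: [0.5093, -0.103, 0.3511]
tool_rot: [-3.14, -0.001, -2.956]
force: [-0.4, 0.5, -0.8]
grip_width: 0.0001
finger_force: 0.0
```

```bash
python3 - <<'E'
from h import *
o=observe();print(o["position"],np.degrees(o["tool_rot"]),o["qpos"],o["clock"])
snap("scene","pics/s1.png")
im=snap("top","pics/t1.png"); measure(im)
E
```

```text
[ 0.50932973 -0.10300598  0.35105403] [-1.79906229e+02 -3.70579486e-02 -1.69347415e+02] [-0.22666326  0.24980529  0.38995467  1.72633444 -0.09969578  1.1853219
  1.94664724] 2.1
mag attempt to get argmax of an empty sequence
grn attempt to get argmax of an empty sequence
yel [268.2 180.2] 8 [ 0.6317 -0.1274]
blue attempt to get argmax of an empty sequence
```

View pics/s1.png

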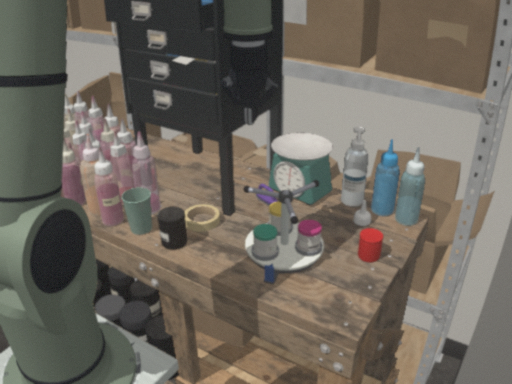

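The scene view still shows the rack clearly, with magenta near (310,228) and blue at (270,273). The gripper hangs above it at about (250,90), so I'm descending beside the left spoke.

Call:
play_rows(deltas=[[0, 0, 0.06, 0, 0, 0, 1], [0, 0, 0.13, 0, 0, 0, 1], [0, 0, 0.2, 0, 0, 0, 1], [0, 0, 0.27, 0, 0, 0, 1], [0, 0, 0.34, 0, 0, 0, 1], [0, 0, 0.4, 0, 0, 0, 1], [0, 0, 0.424, 0, 0, 0, 1], [0, 0, 0.424, 0, 0, 0, 1]])

```text
clock: 3.0
position: [0.5084, -0.0974, 0.1384]
tool_rot: [3.141, -0.002, -2.95]
force: [0.1, 0.1, 0.9]
grip_width: 0.0001
finger_force: 0.0
```

```bash
python3 - <<'E'
from h import *
o=observe();print(o["position"],np.degrees(o["tool_rot"]),o["force"])
im=snap("scene","pics/s2.png")
cv2.imwrite("pics/c2.png",cv2.resize(im[130:300,180:350,::-1],None,fx=3.5,fy=3.5,interpolation=cv2.INTER_CUBIC))
al=o["tool_rot"][2]; a=np.array([.5608,-.1637])-o["position"][:2]
x=np.array([np.cos(al),np.sin(al)]);y=np.array([np.sin(al),-np.cos(al)])
print("axis in tool",a@x,a@y)
a=np.array([-.018,-.07])
for f in range(0,91,5):
    t=np.radians(f);R=np.array([[np.cos(t),-np.sin(t)],[np.sin(t),np.cos(t)]])
    print(f,((a-R@a)/.5).round(3),round(f/120,3))
E
```

```text
[ 0.50842788 -0.09738532  0.13844392] [ 1.79949522e+02 -1.29473022e-01 -1.69006877e+02] [0.06717899 0.10607037 0.87654119]
axis in tool -0.038765470489594195 -0.07508471563663625
0 [0. 0.] 0.0
5 [-0.012  0.003] 0.042
10 [-0.025  0.004] 0.083
15 [-0.037  0.005] 0.125
20 [-0.05   0.004] 0.167
25 [-0.063  0.002] 0.208
30 [-0.075 -0.001] 0.25
35 [-0.087 -0.005] 0.292
40 [-0.098 -0.01 ] 0.333
45 [-0.11  -0.016] 0.375
50 [-0.12  -0.022] 0.417
55 [-0.13 -0.03] 0.458
60 [-0.139 -0.039] 0.5
65 [-0.148 -0.048] 0.542
70 [-0.155 -0.058] 0.583
75 [-0.162 -0.069] 0.625
80 [-0.168 -0.08 ] 0.667
85 [-0.172 -0.092] 0.708
90 [-0.176 -0.104] 0.75
```

View pics/c2.png

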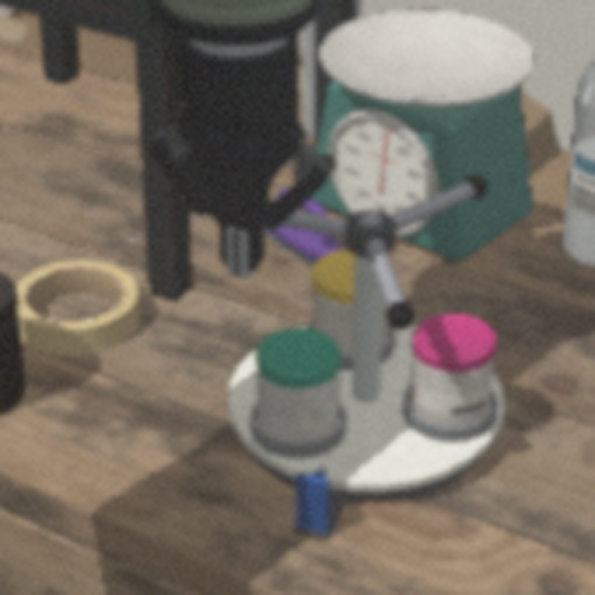

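The crop shows the shut fingers at (240,250), beside the left spoke with its ball hidden. Everything looks clear. Next I close the gap, then push along the arc.

Call:
play_rows(deltas=[[-0.012, -0.002, 0, 0, 0, 0, 1], [-0.024, -0.004, 0, 0, 0, 0, 1], [-0.034, -0.006, 0, 0, 0, 0, 1], [-0.038, -0.006, 0, 0, 0, 0, 1], [-0.041, -0.006, 0, 0, 0, 0, 1]])

```text
clock: 3.55
position: [0.5301, -0.0974, 0.1395]
tool_rot: [-3.141, 0.0, -2.951]
force: [0.2, 0.4, 0.6]
grip_width: -0.0001
finger_force: 0.0
```

Call:
play_rows(deltas=[[-0.006, 0.002, 0, 0, 0, 0.021, 1], [-0.012, 0.003, 0, 0, 0, 0.042, 1], [-0.018, 0.003, 0, 0, 0, 0.062, 1], [-0.025, 0.004, 0, 0, 0, 0.083, 1], [-0.031, 0.005, 0, 0, 0, 0.104, 1], [-0.037, 0.005, 0, 0, 0, 0.125, 1], [-0.044, 0.005, 0, 0, 0, 0.146, 1], [-0.05, 0.004, 0, 0, 0, 0.167, 1]])

```text
clock: 4.35
position: [0.5538, -0.0905, 0.1393]
tool_rot: [3.141, -0.001, 2.981]
force: [-1.7, 0.4, 0.5]
grip_width: 0.0001
finger_force: 0.8
```

```bash
cat >> h.py <<'E'
C=np.array([.5608,-.1637])
def check():
    o=observe();al=o["tool_rot"][2]; a=C-o["position"][:2]
    x=np.array([np.cos(al),np.sin(al)]);y=np.array([np.sin(al),-np.cos(al)])
    print(o["clock"],o["position"].round(4),"yaw",np.degrees(al).round(1),"axis in tool",(a@x).round(4),(a@y).round(4),"F",o["force"].round(1))
    im=grab_frame("scene")
    for k,lo,hi in(("mag",(150,100,60),(172,255,255)),("grn",(70,100,40),(90,255,255)),("yel",(20,110,60),(32,255,255))):
        try:
            c,n=blob(im,lo,hi,(235,195,330,275)); p=onplane("scene",[c],.090)[0][:2]-C
            print(k,c.round(1),n,"r",np.linalg.norm(p).round(4),"ang",np.degrees(np.arctan2(p[1],p[0])).round(1))
        except Exception as e: print(k,e)
    return im
E
python3 - <<'E'
from h import *
im=check(); cv2.imwrite("pics/c3.png",cv2.resize(im[130:300,180:350,::-1],None,fx=3.5,fy=3.5,interpolation=cv2.INTER_CUBIC))
E
```

```text
4.35 [ 0.5538 -0.0905  0.1393] yaw 170.8 axis in tool -0.0186 -0.0711 F [-1.7  0.4  0.5]
mag [306.2 230.9] 314 r 0.0636 ang -97.2
grn [260.9 227.9] 242 r 0.063 ang 147.3
yel [293.3 208.6] 89 r 0.0611 ang 8.7
```

View pics/c3.png

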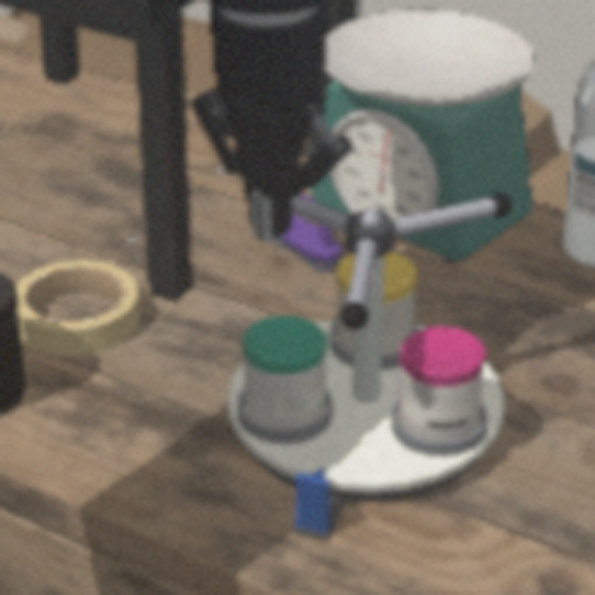

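The crop shows the rack turning smoothly: magenta is now at (443,355), and the finger is on the left spoke clear of the hub. I continue the arc.

Call:
play_rows(deltas=[[-0.01, 0.002, 0, 0, 0, 0.033, 1], [-0.02, 0.004, 0, 0, 0, 0.067, 1], [-0.03, 0.005, 0, 0, 0, 0.1, 1], [-0.04, 0.005, 0, 0, 0, 0.133, 1], [-0.05, 0.004, 0, 0, 0, 0.167, 1], [-0.06, 0.003, 0, 0, 0, 0.2, 1], [-0.07, 0.001, 0, 0, 0, 0.233, 1], [-0.08, -0.003, 0, 0, 0, 0.267, 1], [-0.09, -0.006, 0, 0, 0, 0.3, 1], [-0.098, -0.01, 0, 0, 0, 0.333, 1]])

```text
clock: 5.4
position: [0.6016, -0.1031, 0.1392]
tool_rot: [3.142, -0.001, 2.284]
force: [0.1, 1.3, 0.4]
grip_width: 0.0
finger_force: 0.8
```

```bash
python3 - <<'E'
from h import *
check()
E
```

```text
5.4 [ 0.6016 -0.1031  0.1392] yaw 130.8 axis in tool -0.0192 -0.0705 F [0.1 1.3 0.4]
mag [291.3 236.9] 326 r 0.0649 ang -136.5
grn [261.3 218.4] 188 r 0.0575 ang 109.1
yel [302.6 212.3] 277 r 0.0606 ang -17.8
```

Call:
play_rows(deltas=[[-0.01, 0.002, 0, 0, 0, 0.033, 1], [-0.02, 0.004, 0, 0, 0, 0.067, 1], [-0.03, 0.005, 0, 0, 0, 0.1, 1], [-0.04, 0.005, 0, 0, 0, 0.133, 1], [-0.05, 0.004, 0, 0, 0, 0.167, 1], [-0.06, 0.003, 0, 0, 0, 0.2, 1], [-0.067, 0.001, 0, 0, 0, 0.223, 1], [-0.071, 0, 0, 0, 0, 0.237, 1], [-0.071, 0, 0, 0, 0, 0.237, 1]])

```text
clock: 6.35
position: [0.6247, -0.1304, 0.1392]
tool_rot: [-3.141, 0.0, 1.789]
force: [-0.5, 0.3, 0.7]
grip_width: -0.0002
finger_force: 0.0
```

```bash
python3 - <<'E'
from h import *
im=check(); cv2.imwrite("pics/c4.png",cv2.resize(im[130:300,180:350,::-1],None,fx=3.5,fy=3.5,interpolation=cv2.INTER_CUBIC))
c,n=blob(im,(105,120,40),(125,255,255),(255,255,285,290)); print(c,n,onplane("scene",[c],.035))
E
```

```text
6.35 [ 0.6247 -0.1304  0.1392] yaw 102.5 axis in tool -0.0186 -0.0696 F [-0.5  0.3  0.7]
mag [277.1 236.6] 323 r 0.0649 ang -165.7
grn [267.5 211.5] 205 r 0.0593 ang 75.3
yel [308.7 219.5] 259 r 0.0593 ang -51.2
[268.58227848 272.63291139] 79 [[ 0.43387874 -0.19594679  0.035     ]]
```

View pics/c4.png

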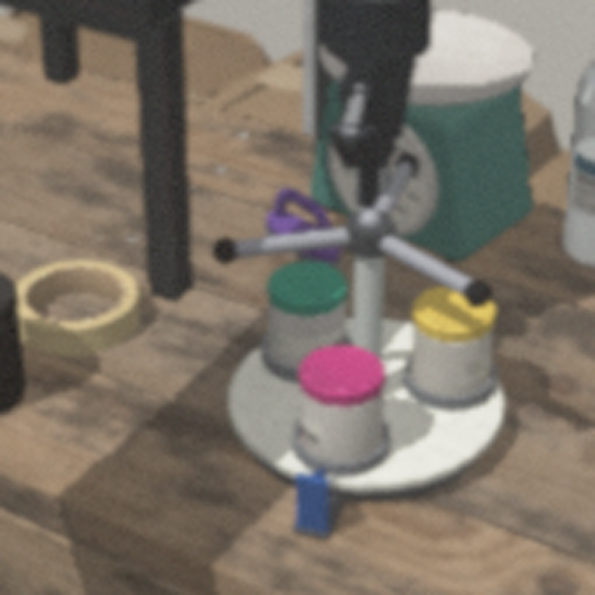

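The crop shows the magenta jar directly in front of the blue upright, at about -165.7° against the arrow's -166°. Now I back off and lift.

Call:
play_rows(deltas=[[0.02, 0, 0, 0, 0, 0, 1], [0.04, 0, 0, 0, 0, 0, 1], [0.05, 0, 0, 0, 0, 0, 1], [0.05, 0, -0.06, 0, 0, 0, 1], [0.05, 0, -0.14, 0, 0, 0, 1], [0.05, 0, -0.22, 0, 0, 0, 1], [0.05, 0, -0.3, 0, 0, 0, 1], [0.05, 0, -0.36, 0, 0, 0, 1], [0.05, 0, -0.36, 0, 0, 0, 1], [0.05, 0, -0.36, 0, 0, 0, 1]])

```text
clock: 7.4
position: [0.6194, -0.1052, 0.3194]
tool_rot: [3.141, -0.0, 1.79]
force: [-0.1, 0.4, -0.5]
grip_width: 0.0004
finger_force: 0.0
```

```bash
python3 - <<'E'
from h import *
im=check(); snap("top","pics/t5.png"); check()
E
```

```text
7.4 [ 0.6194 -0.1052  0.3194] yaw 102.5 axis in tool -0.0444 -0.0699 F [-0.1  0.4 -0.5]
mag [277.  236.6] 320 r 0.0648 ang -165.8
grn [267.5 211.5] 205 r 0.0594 ang 75.2
yel [308.6 219.5] 258 r 0.059 ang -51.2
7.5 [ 0.619  -0.1052  0.3182] yaw 102.5 axis in tool -0.0445 -0.0695 F [-0.4  0.2  0.6]
mag [277.1 236.6] 324 r 0.0651 ang -165.7
grn [267.6 211.6] 204 r 0.0589 ang 75.3
yel [308.7 219.5] 258 r 0.0592 ang -51.2
```

The rack is at rest, aligned within about 1°, and the arm is clear of it.

```bash
python3 -c "
from workcell import *
print(job_done())"
```

```text
the job is handed in; nothing more can be done
None
```

The magenta-lidded jar stands at the blue arrow, within about 1° by the last camera check. The rack is at rest, the arm is clear of it, and the job is handed in; no verdict came back.

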